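Open the ratchet holder of the lunch carrier

TASK

The steel lunch carrier stands in a table holder, shut in by a jaw that slides on a toothed bar. Press the spring release plate on top of the sliding jaw down with the fingertips and, keeping it down, push the jaw back along its bar, away from the carrier, all the way to the end stop, then let go so that the plate springs up and move clear. Do not lift or shift the carrier, and leave the boxes, cup and fork where they are.

Things in the scene. Friction and masses are not known exactly. Their poses are not given: they have to be found in the camera images.
- keeper: Holder fixed to the table. Origin: on the table, mid-line of the bar. x runs level along the bar and points BACK (the way to push the jaw, away from the carrier); z up. In its frame (mm): base x -193 to 214, y +-65; platform 40 high, x -193 to -50; fixed jaw 100 high, x -193 to -178; bar 34 wide, top z 36, teeth beneath; end stop block 68 wide, 64 high, x 196 to 214.
- release_top (a point): Centre of the top of the release, a flat level black ribbed plate, 40 mm along the bar, 52 across, on the rear of the sliding jaw and moving with it. Free, its top is 61 to 66 mm above the table; pressed straight down it stops at 58. Spring: about 2.6 N to start, 5.5 N fully down. The pawl is clear of the teeth only within 2.5 mm of fully down, and locks again as the plate rises.
- thumb_wall (a point): Centre of the front face of the jaw's thumb wall, 79 mm above the table: an upright plate fixed to the jaw just behind the release plate (face 22 mm behind the plate's centre, on the end-stop side), 12 mm thick, 68 wide, top 100 mm above the table. A fingertip that holds the plate down and moves back pushes on this wall. The rim on the plate's other sides is 55 mm above the table.
- jaw (a joint): Slide of the jaw along the bar, m: 0 = shut, 0.120 = fully back against the end stop; starts between 0 and 0.035. release_top is at x = 0.040 + this value in keeper. With the release up the ratchet blocks backward motion (up to 12 mm of play); held down, the jaw slides with 3 N friction and stays where it is left. Its front plate, 100 mm wide, top at 99 mm, is 97 mm ahead of release_top.
- release (a joint): Travel of the release plate, m: 0 = fully up, 0.008 = fully down; released it rests between 0 and about 0.0045. The pawl is clear of the teeth from about 0.005.
- carrier_mid (a point): Loose cylindrical steel lunch carrier with an arched lever-lock handle, 112 mm across, 146 mm high overall, 0.5 to 0.9 kg, standing on the platform (40 mm above the table); this point lies on its axis 60 mm above its underside. To be left standing.
- tub_low_mid (a point): Low round plastic box, 80 mm across, 40 mm high; loose on the table within about 220 mm of the holder; this point is at its centre, half-way up. To be left alone.
- tub_tall_mid (a point): Taller round plastic box, 80 mm across, 55 mm high; loose on the table within about 220 mm of the holder; this point is at its centre, half-way up. To be left alone.
- cup_mid (a point): Short white ceramic cup with a chipped rim, 76 mm across the rim, 64 mm high; loose on the table within about 220 mm of the holder; this point is at its centre, half-way up. To be left alone.
- fork_mid (a point): Steel fork lying flat, 180 mm long, 24 mm wide, 4 mm thick; loose on the table within about 220 mm of the holder; this point is at its centre, half-way up. To be left alone.
Things that resemble listed ones, but are neither listed nor needed, are in the scene too. There is more than one size of the part that bears carrier_mid; the job needs the largest.

How it is judged:
By the outcome, as a careful person would: the job done as asked, in the order asked, and still so for the second after the job is handed in, with the robot touching nothing.
It also fails if it takes over 35 s, if anything falls off the work surface, if the arm or the gripper's body presses on something with over 40 N, if the wrist force passes 120 N, or if a joint passes its speed limit or range.

ROBOT

A 7-joint arm with a two-finger parallel gripper is mounted at the origin on the work surface. World frame = base frame: x ahead of the robot, y to its left, z up, the work surface at z = 0. Lengths are in m, angles in rad, forces in N, time in s.
With the tool pointing down it reaches from about 0.4 to 0.85 m from the base axis. Payload 4.5 kg.
Tool frame: the origin (TCP) lies midway between the tips of the shut fingers; the grasp point (between the pads) lies 19 mm behind it (robot.grip_point_offset is the distance from the TCP to the grasp point, in m); z points along the fingers, x is the direction in which the jaws open and shut, and the axes are right-handed (so a half turn about z gives the same grasp; the last joint's range is limited). The gripper opens to 88 mm and grips with 3 to 60 N. Pads are 18 mm wide; open, the fingers measure 123 mm over their backs; the gripper's body (75 mm by 187 mm) begins 45 mm behind the grasp point.
Start: joints at [1.184, 0.689, -0.195, 1.565, 0.157, 0.902, -0.215], TCP at [0.255, -0.57, 0.239] pointing down, gripper open.
Joint ranges: [-3.01, 3.01], [-0.46, 2.08], [-1.47, 1.51], [0.13, 2.56], [-1, 4.14], [0.04, 2.09], [-2.66, 2.66]. Speed limits (rad/s): [2.57, 2.57, 3.14, 3.14, 3.14, 3.14, 3.14].

INTERFACE

Orientations are given as a 3x3 rotation matrix whose columns are the frame's x, y, z axes.
In Python, from station import robot gives the robot as it stands.
- The arm moves only by the tool arm_command, never from a script. Its argument "targets" is a list of rows, each a list of 6 numbers: the shift along the tool's x, y, z in mm, then the turn, a rotation vector about the tool's x, y, z in degrees. A call has 1 to 8 rows; each row is the pose to reach, as a shift and turn from the pose commanded when the call began, along the tool's axes at that moment; what a row does not reach only later rows make up. A row lasts 1/12 s, in which the tool goes at most 41.7 mm and 7.16 degrees, less where a joint would pass 70% of its speed; a pose out of reach is approached as far as the arm can. A call with a gripper value outside its range is refused whole. "fingers" is the closure, from 0 (fully open) to 1 (shut), set as the call begins (left out, the last holds). The fingers move at their own pace and stop on an object; "force" is the grip in N (left out, the last holds). Time passes only in rows, so rows that repeat a pose let the fingers close. It gives the time, the measured TCP pose, the force and the opening at its end, in the units of the state.
- robot.observe(): the state, without advancing time (a new reading comes with each control period).
- robot.camera(name): name is "scene" or "top" or "wrist"; returns the picture (420x560x3 uint8, blue, green, red); there is no depth.
- robot.camera_info(name): a dict with "vfov" (degrees; the focal length in pixels is half the picture's height over the tangent of half this angle, whatever the lens; pixels are square), "cx", "cy" (the principal point, pixels), "k1" (the pictures are not rectified: a ray, as slopes to the right and down, at radius r is drawn at 1 + k1 r^2 times it, then the intrinsics apply), "R" (3x3) and "t" (3): a world point X has camera coordinates R X + t; the wrist camera has in their place "mount" (4x4, takes a point from camera to tool coordinates, whose origin is the TCP and whose axes are the tool frame's). Camera axes: x right, y down, z forward; pixel columns grow to the right and rows downward; lengths in m; the calibration is good to about 2 mm. A picture is of the moment at which its call begins: read the wrist's pose just before it. camera_info takes no time and is no camera call.
- robot.sign_off(): hands the job in, once; it reports no verdict.
The state is a dict: "time_s": time; "q": joint angles; "joint_vel": joint speeds; "joint_efforts": joint torques, N m; "ee_pos": TCP position; "orientation": TCP orientation; "wrist_force": force on the tool from outside, world axes, zero at the start; "ft_torque": the same for the moment, N m; "finger_gap": opening from 0.0 (shut) to 1.0 (fully open).
Only numpy, scipy, OpenCV 4.12 (cv2) and the standard library are available. Lean on these libraries where they do the work, as an engineer would, in place of code of your own. Each camera call takes 0.05 s, during which the arm holds its last target.

## Working session

There is one attempt and no reset: what is moved stays moved. The work goes in short steps, Python scripts to look and compute and a tool call to move; the robot and the scene stay as the last step left them, time stands still between calls to the robot, and variables do not carry over. Pictures are saved under pics/ and viewed, and the job is handed in when it is done.

Besides the shell and the picture viewer there is one more tool, called after "Call:" as name(argument=value, ...), one argument or row to a line, values as JSON. arm_command: Moves the arm, as the interface text tells. Its arguments: {"type":"object","properties":{"targets":{"type":"array","items":{"type":"array","items":{"type":"number"}}},"fingers":{"type":"number"},"force":{"type":"number"}},"required":["targets"]}

```bash
mkdir -p pics; ls; python3 - <<'E'
from station import robot
import cv2
for n in("scene","top"):
    im=robot.camera(n); cv2.imwrite(f"pics/{n}0.png",im)
    print(n,robot.camera_info(n))
s=robot.observe();print(s)
print(robot.camera_info("wrist"), robot.grip_point_offset)
E
```

```text
pics
scene {'vfov': 52.88599917757565, 'cx': 282.2145404421407, 'cy': 211.71264462584003, 'k1': -0.051827808073651074, 'R': array([[ 0.13365046,  0.99100096,  0.00739309],
       [ 0.60157963, -0.07519864, -0.79526544],
       [-0.78755286,  0.11073513, -0.60621632]]), 't': array([ 0.06288059, -0.27038127,  1.31562598])}
top {'vfov': 52.21872322539014, 'cx': 270.1814768011678, 'cy': 211.44124492572047, 'k1': -0.013544148848319735, 'R': array([[ 0.02774774, -0.99961307,  0.00194205],
       [-0.98687355, -0.02770321, -0.159101  ],
       [ 0.15909324,  0.00249814, -0.9872604 ]]), 't': array([-0.14828501,  0.54722895,  0.98426799])}
{'time_s': 0.1, 'q': array([ 1.18380923,  0.68991442, -0.19451474,  1.56620293,  0.15727813,
        0.90251038, -0.21509917]), 'joint_vel': array([ 0.00049713, -0.00135682, -0.00121253, -0.00208617, -0.0016682 ,
        0.00078201,  0.00268657]), 'joint_efforts': array([-3.57496792e-03, -5.28499711e+01, -1.27194978e+00, -1.53836650e+01,
       -5.26374683e-02,  1.97062931e-03,  3.64001028e-05]), 'ee_pos': array([ 0.25503494, -0.56998914,  0.23799105]), 'orientation': array([[ 4.08528483e-01, -9.12745249e-01, -7.67562719e-04],
       [-9.12744091e-01, -4.08529191e-01,  1.45750322e-03],
       [-1.64390092e-03,  1.05156756e-04, -9.99998643e-01]]), 'wrist_force': array([ 0.36177255, -0.89060953,  0.6165976 ]), 'ft_torque': array([-0.02819274, -0.0191319 ,  0.02558656]), 'finger_gap': 1.0006984071183067}
{'vfov': 61.01093625479287, 'cx': 285.3238262692965, 'cy': 207.35897948857513, 'k1': -0.07062856907825701, 'mount': array([[ 9.99999202e-01, -1.23104336e-03,  2.82539173e-04,
        -1.26205794e-04],
       [ 1.10843348e-03,  9.62589709e-01,  2.70960925e-01,
        -6.92630825e-02],
       [-6.05533947e-04, -2.70960395e-01,  9.62590306e-01,
        -1.45729950e-01],
       [ 0.00000000e+00,  0.00000000e+00,  0.00000000e+00,
         1.00000000e+00]])} 0.0187
```

View pics/scene0.png

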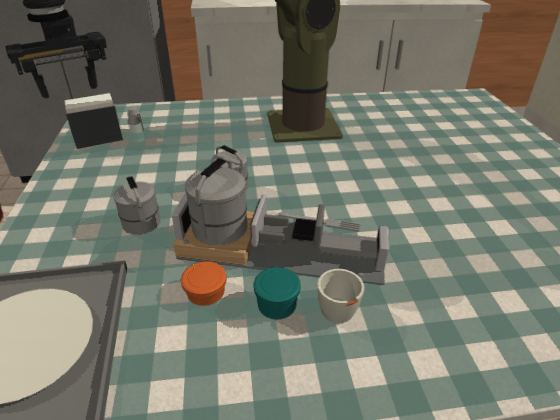

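View pics/top0.png

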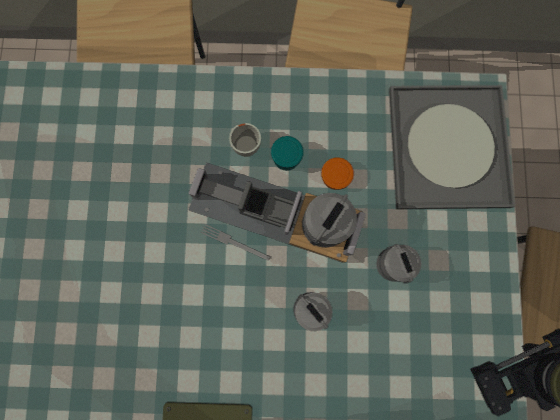

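The holder has the largest carrier in it (top 328,218; scene 218,205). The smaller look-alikes are at top (400,263) and (313,312). The black plate is at top (257,202) and scene (305,229). Next I'll enlarge the top and scene views to measure it.

```bash
cat > h.py <<'E'
import numpy as np, cv2
from station import robot
def ray(info,uv,T=None):
    f=210/np.tan(np.radians(info['vfov'])/2)
    d=np.array([(uv[0]-info['cx'])/f,(uv[1]-info['cy'])/f]); k=info['k1']
    p=d.copy()
    for _ in range(30): p=d/(1+k*(p@p))
    v=np.array([p[0],p[1],1.])
    if T is None:
        R=info['R'];t=info['t']; return -R.T@t, R.T@v
    M=T@info['mount']; return M[:3,3],M[:3,:3]@v
def plane(info,uv,z,T=None):
    o,d=ray(info,uv,T); return o+d*(z-o[2])/d[2]
def proj(info,X,T=None):
    if T is None: c=info['R']@X+info['t']
    else:
        M=np.linalg.inv(T@info['mount']); c=M[:3,:3]@X+M[:3,3]
    s=c[:2]/c[2]; s=s*(1+info['k1']*(s@s)); f=210/np.tan(np.radians(info['vfov'])/2)
    return s*f+np.array([info['cx'],info['cy']])
def T():
    s=robot.observe(); M=np.eye(4); M[:3,:3]=s['orientation']; M[:3,3]=s['ee_pos']; return M
E
python3 - <<'E'
import cv2
a=cv2.imread("pics/top0.png")[150:270,180:380]; cv2.imwrite("pics/top0c.png",cv2.resize(a,None,fx=4,fy=4,interpolation=2))
a=cv2.imread("pics/scene0.png")[150:290,165:405]; cv2.imwrite("pics/scene0c.png",cv2.resize(a,None,fx=3.33,fy=3.33,interpolation=2))
import numpy as np
for n,(x0,y0,x1,y1) in dict(top=(240,185,275,220),scene=(285,210,325,245)).items():
    im=cv2.imread(f"pics/{n}0.png"); m=np.zeros(im.shape[:2],np.uint8)
    m[y0:y1,x0:x1]=(im[y0:y1,x0:x1].max(2)<42)*255
    k,l,s,c=cv2.connectedComponentsWithStats(m)
    for i in range(1,k):
        if s[i,4]>30: print(n,s[i],c[i],cv2.minAreaRect(np.argwhere(l==i)[:,::-1].astype(np.float32)))
E
```

```text
top [241 185  28  30 463] [255.16414687 200.85097192] ((254.96551513671875, 201.58619689941406), (20.42648696899414, 27.85430145263672), 21.801410675048828)
scene [292 219  24  22 438] [303.73287671 229.76712329] ((303.5077209472656, 229.93850708007812), (21.83011245727539, 21.333974838256836), 7.125016689300537)
```

View pics/top0c.png

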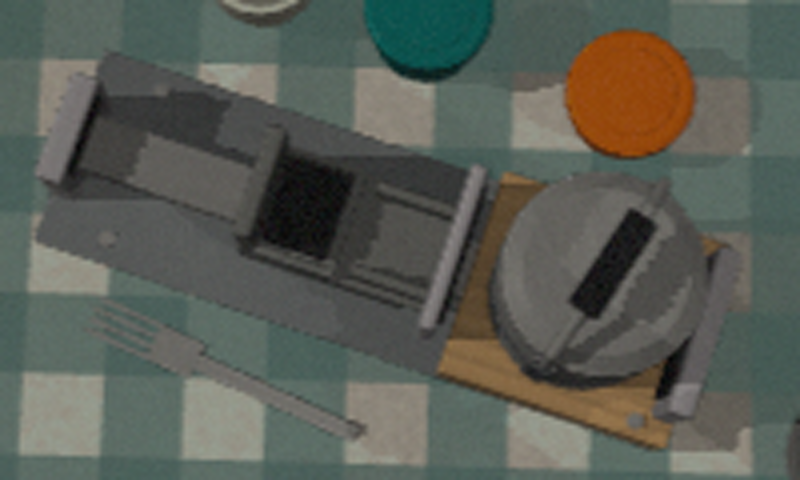

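View pics/scene0c.png

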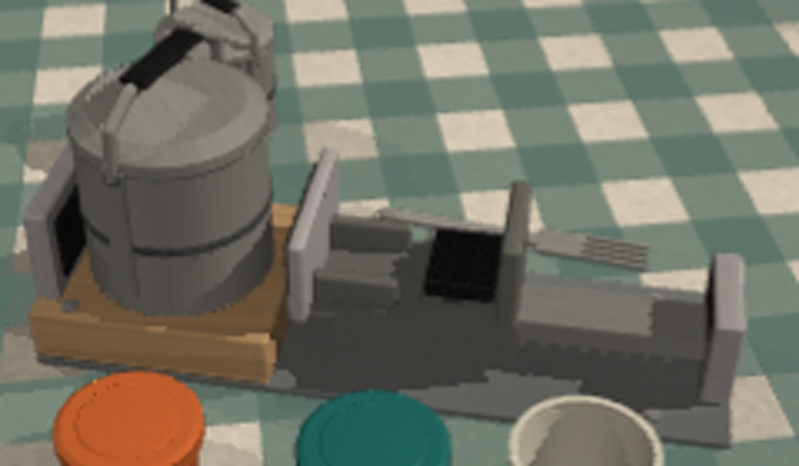

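```bash
python3 - <<'E'
from h import *
I=robot.camera_info("top"); S=robot.camera_info("scene")
c=lambda x,y,z:plane(I,(180+x/4-.4,150+y/4-.4),z)
s=lambda x,y,z:plane(S,(165+x/3.33-.4,150+y/3.33-.4),z)
np.set_printoptions(precision=4,suppress=True)
pc=np.array([c(285,147,.063),c(358,165,.063),c(325,262,.063),c(258,245,.063)]);print("plate top",pc.mean(0));print(pc)
ps=np.array([s(438,232,.063),s(505,237,.063),s(497,300,.063),s(426,291,.063)]);print("plate scene",ps.mean(0));print(ps)
b=[c(110,50,.005),c(37,240,.005),c(437,375,.005)]; print("base",b, np.degrees(np.arctan2(*(b[1]-b[2])[[1,0]])), np.linalg.norm(b[0]-b[1]))
d=b[0]-b[1];print('across',np.degrees(np.arctan2(d[1],d[0]))-0)
f=[c(480,170,.099),c(430,330,.099)];print("front",f,np.mean(f,0),np.degrees(np.arctan2(*(f[0]-f[1])[[1,0]])))
e=[c(88,80,.064),c(52,183,.064)];print("stop",np.mean(e,0),np.degrees(np.arctan2(*(e[0]-e[1])[[1,0]])))
E
```

```text
plate top [ 0.5728 -0.0993  0.063 ]
[[ 0.6072 -0.0854  0.063 ]
 [ 0.5975 -0.1291  0.063 ]
 [ 0.5388 -0.1113  0.063 ]
 [ 0.5478 -0.0716  0.063 ]]
plate scene [ 0.5756 -0.0978  0.063 ]
[[ 0.544  -0.1094  0.063 ]
 [ 0.5536 -0.0708  0.063 ]
 [ 0.6088 -0.0864  0.063 ]
 [ 0.5962 -0.1247  0.063 ]]
base [array([0.6798, 0.0308, 0.005 ]), array([0.5564, 0.07  , 0.005 ]), array([ 0.4792, -0.181 ,  0.005 ])] 72.89948496418636 0.12949399834477535
across -17.633460365212496
front [array([ 0.589 , -0.1991,  0.099 ]), array([ 0.4962, -0.1725,  0.099 ])] [ 0.5426 -0.1858  0.099 ] -16.010283063121218
stop [0.613  0.0426 0.064 ] -15.84024677336122
```

```bash
cat >> h.py <<'E'
from scipy.spatial.transform import Rotation as Ro
A=np.radians(73.1); U=np.array([np.cos(A),np.sin(A),0]); X=np.array([U[1],-U[0],0])
RD=np.column_stack([X,-U,[0,0,-1.]])
def todo(p):
    M=T(); print("shift mm",np.round(M[:3,:3].T@(np.array(p)-M[:3,3])*1000,1),"turn",np.round(np.degrees(Ro.from_matrix(M[:3,:3].T@RD).as_rotvec()),2))
E
python3 - <<'E'
from h import *
P=np.array([.5742,-.0985,0])
todo(P+U*.006+[0,0,.19])
E
```

```text
shift mm [-304.4 -487.9   48.4] turn [-3.000e-02  9.000e-02 -4.899e+01]
```

Call:
arm_command(
  targets=[
    [-15, -25, -10, 0, 0, -5],
    [-35, -55, -20, 0, 0, -11],
    [-56, -90, -20, 0, 0, -17],
    [-77, -124, -20, 0, 0, -23],
    [-98, -158, -20, 0, 0, -30],
    [-119, -192, -20, 0, 0, -37],
    [-140, -226, -20, 0, 0, -43],
    [-160, -256, -20, 0, 0, -49],
  ],
  fingers=1,
  force=20,
)

```text
time_s: 0.77
ee_pos: [0.4248, -0.3175, 0.2587]
orientation: [[0.959, -0.284, 0.0], [-0.284, -0.959, 0.001], [0.0, -0.001, -1.0]]
wrist_force: [0.6, 0.4, 0.6]
finger_gap: 0.418
```

```bash
python3 - <<'E'
from h import *
P=np.array([.5742,-.0985,0])
todo(P+U*.006+[0,0,.19])
E
```

```text
shift mm [  81.  -258.4   68.8] turn [-0.03 -0.01  0.37]
```

Call:
arm_command(
  targets=[
    [8, -32, 0, 0, 0, 0.4],
    [18, -65, 0, 0, 0, 0.4],
    [30, -100, 0, 0, 0, 0.4],
    [42, -136, 0, 0, 0, 0.4],
    [54, -172, 5, 0, 0, 0.4],
    [66, -208, 25, 0, 0, 0.4],
    [76, -240, 50, 0, 0, 0.4],
    [81, -258, 69, 0, 0, 0.4],
  ],
)

```text
time_s: 1.43
ee_pos: [0.578, -0.0917, 0.1885]
orientation: [[0.956, -0.293, 0.002], [-0.293, -0.956, 0.003], [0.001, -0.003, -1.0]]
wrist_force: [0.2, 0.0, 0.9]
finger_gap: 0.008
```

Call:
arm_command(
  targets=[
    [0, 0, 0, 0, 0, 0],
    [0, 0, 0, 0, 0, 0],
    [0, 0, 0, 0, 0, 0],
  ],
)

```text
time_s: 1.68
ee_pos: [0.5756, -0.098, 0.1899]
orientation: [[0.954, -0.298, -0.001], [-0.298, -0.954, -0.001], [-0.0, 0.002, -1.0]]
wrist_force: [-0.3, -0.7, 0.5]
finger_gap: 0.004
```

```bash
python3 - <<'E'
from h import *
M=T(); im=robot.camera("wrist"); cv2.imwrite("pics/w1.png",im); np.save("w1T.npy",M); print(M, robot.observe()['wrist_force'],robot.observe()['finger_gap'])
cv2.imwrite("pics/s1.png",robot.camera("scene"))
W=robot.camera_info("wrist")
P=np.array([.5742,-.0985,.063])
for p in (P,P+U*.02,P-U*.02,P+X*.026,P-X*.026,M[:3,3]): print(proj(W,p,M))
E
```

```text
[[ 9.54430044e-01 -2.98433896e-01 -7.08315026e-04  5.75614723e-01]
 [-2.98434618e-01 -9.54429090e-01 -1.37475895e-03 -9.80019417e-02]
 [-2.65761796e-04  1.52349697e-03 -9.99998804e-01  1.89860334e-01]
 [ 0.00000000e+00  0.00000000e+00  0.00000000e+00  1.00000000e+00]] [-0.14093433  0.02586062  0.33303017] 0.0013472963969751387
[284.23988139 199.21295368]
[283.98163236 174.21771148]
[284.48914167 223.27462734]
[317.1611195  198.92748237]
[251.33984651 199.50807342]
[285.98695881 268.37589585]
```

View pics/w1.png

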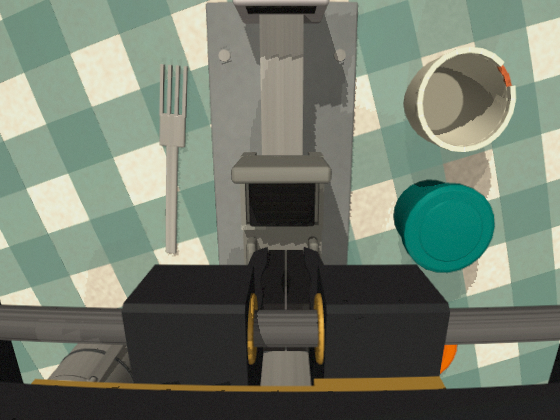

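View pics/s1.png

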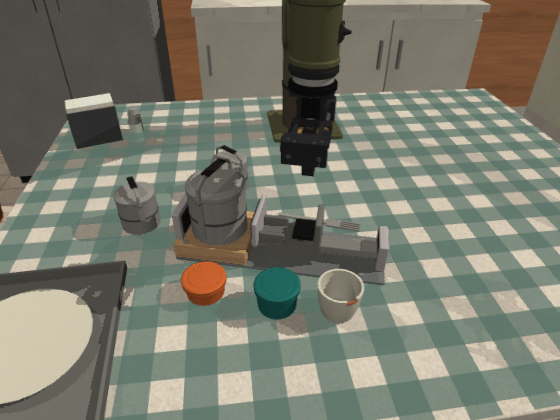

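The wrist view shows the plate centred at column 284.5 with its front edge at row 225. I predicted 284 and 223, so the estimate holds to about 1 mm. The thumb wall top is at rows 155-182, and no obstacles are near. Next is descending.

```bash
python3 - <<'E'
from h import *
P=np.array([.5742,-.0985,0])
todo(P+U*.007+[0,0,.075])
E
```

```text
shift mm [ -1.9  -6.8 115.6] turn [ 0.07 -0.08 -0.56]
```

Call:
arm_command(
  targets=[
    [-1, -3, 15, 0, 0, -0.5],
    [-2, -6, 35, 0, 0, -0.5],
    [-2, -7, 57, 0, 0, -0.5],
    [-2, -7, 78, 0, 0, -0.5],
    [-2, -7, 97, 0, 0, -0.5],
    [-2, -7, 110, 0, 0, -0.5],
    [-2, -7, 115, 0, 0, -0.5],
    [-2, -7, 115, 0, 0, -0.5],
  ],
)

```text
time_s: 2.45
ee_pos: [0.5757, -0.0906, 0.0745]
orientation: [[0.957, -0.291, -0.001], [-0.291, -0.957, -0.001], [-0.001, 0.001, -1.0]]
wrist_force: [0.1, -0.1, -0.0]
finger_gap: 0.005
```

Call:
arm_command(
  targets=[
    [0, 0, 0, 0, 0, 0],
    [0, 0, 0, 0, 0, 0],
  ],
)

```text
time_s: 2.62
ee_pos: [0.5771, -0.0898, 0.076]
orientation: [[0.957, -0.29, 0.002], [-0.29, -0.957, -0.0], [0.002, -0.0, -1.0]]
wrist_force: [0.8, -0.1, 0.4]
finger_gap: 0.008
```

```bash
python3 - <<'E'
from h import *
M=T();print(M[:3,3],robot.observe()['wrist_force'])
P=np.array([.5742,-.0985,0]); todo(P+U*.007+[0,0,.058])
cv2.imwrite("pics/s2.png",cv2.resize(robot.camera("scene")[100:300,165:445],None,fx=2.8,fy=2.8))
cv2.imwrite("pics/w2.png",robot.camera("wrist"))
E
```

```text
[ 0.5771006  -0.08983316  0.07604877] [ 0.75883604 -0.08067475  0.35073446]
shift mm [-0.3  2.1 18. ] turn [-0.02 -0.13  0.06]
```

View pics/s2.png

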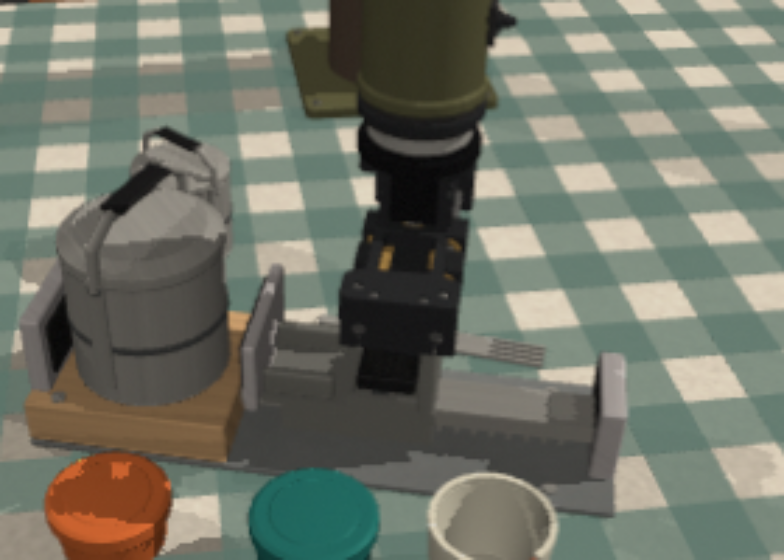

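View pics/w2.png

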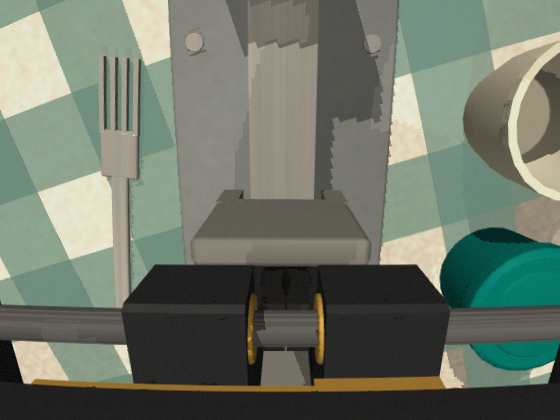

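The scene shows the shut fingertips just above the plate, ahead of the wall, with the gripper body clear of everything. Now I'll press down in steps.

Call:
arm_command(
  targets=[
    [0, 1, 5, 0, 0, 0],
    [0, 1, 9, 0, 0, 0],
    [0, 1, 12, 0, 0, 0],
    [0, 1, 14, 0, 0, 0],
    [0, 1, 15, 0, 0, 0],
    [0, 1, 15, 0, 0, 0],
  ],
)

```text
time_s: 3.22
ee_pos: [0.5763, -0.0905, 0.0598]
orientation: [[0.957, -0.289, 0.001], [-0.289, -0.957, -0.001], [0.001, 0.0, -1.0]]
wrist_force: [0.1, -1.3, 4.0]
finger_gap: 0.002
```

Call:
arm_command(
  targets=[
    [0, 0, 1, 0, 0, 0],
    [0, 0, 2, 0, 0, 0],
    [0, 0, 2, 0, 0, 0],
  ],
)

```text
time_s: 3.47
ee_pos: [0.5764, -0.0905, 0.0584]
orientation: [[0.957, -0.289, 0.001], [-0.289, -0.957, -0.001], [0.001, 0.0, -1.0]]
wrist_force: [-0.5, -2.0, 7.3]
finger_gap: 0.005
```

Call:
arm_command(
  targets=[
    [0, 0, 1, 0, 0, 0],
    [0, 0, 1, 0, 0, 0],
    [0, 0, 1, 0, 0, 0],
  ],
)

```text
time_s: 3.72
ee_pos: [0.5765, -0.0904, 0.0582]
orientation: [[0.957, -0.289, 0.001], [-0.289, -0.957, -0.001], [0.002, 0.0, -1.0]]
wrist_force: [-1.4, -1.1, 14.8]
finger_gap: 0.004
```

Call:
arm_command(
  targets=[
    [0, -3, 0, 0, 0, 0],
    [0, -6, 0, 0, 0, 0],
    [0, -10, 0, 0, 0, 0],
    [0, -14, 0, 0, 0, 0],
    [0, -18, 0, 0, 0, 0],
    [0, -22, 0, 0, 0, 0],
    [0, -26, 0, 0, 0, 0],
    [0, -30, 0, 0, 0, 0],
  ],
)

```text
time_s: 4.38
ee_pos: [0.585, -0.0628, 0.0582]
orientation: [[0.957, -0.29, 0.001], [-0.29, -0.957, -0.002], [0.002, 0.002, -1.0]]
wrist_force: [-2.1, -3.2, 14.3]
finger_gap: 0.005
```

Call:
arm_command(
  targets=[
    [0, -4, 0, 0, 0, 0],
    [0, -8, 0, 0, 0, 0],
    [0, -12, 0, 0, 0, 0],
    [0, -16, 0, 0, 0, 0],
    [0, -20, 0, 0, 0, 0],
    [0, -24, 0, 0, 0, 0],
    [0, -28, 0, 0, 0, 0],
    [0, -32, 0, 0, 0, 0],
  ],
)

```text
time_s: 5.05
ee_pos: [0.5944, -0.0322, 0.0581]
orientation: [[0.957, -0.29, 0.001], [-0.29, -0.957, -0.002], [0.002, 0.002, -1.0]]
wrist_force: [-1.1, -3.2, 13.6]
finger_gap: 0.008
```

```bash
python3 - <<'E'
from h import *
M=T();P=np.array([.5742,-.0985,0]);d=M[:3,3]-P;print(M[:3,3],d@U,d@X,robot.observe()['wrist_force'])
cv2.imwrite("pics/s3.png",cv2.resize(robot.camera("scene")[100:300,165:445],None,fx=2.8,fy=2.8))
E
```

```text
[ 0.59442939 -0.03219675  0.05814855] 0.06932057689171331 8.125913949326435e-05 [-1.07506886 -3.24070611 13.59452103]
```

View pics/s3.png

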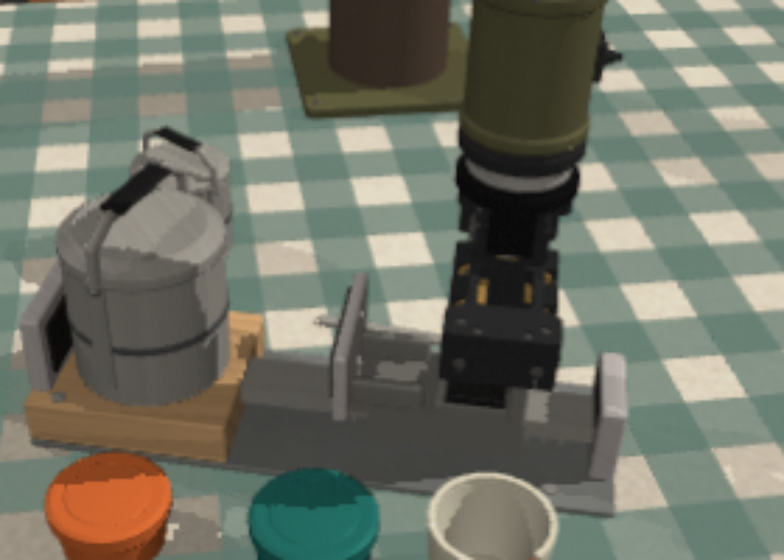

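The jaw is moving with the fingertips still pressing at 13.6 N, and the carrier hasn't moved. About 45 mm is left.

Call:
arm_command(
  targets=[
    [0, -4, 0, 0, 0, 0],
    [0, -8, 0, 0, 0, 0],
    [0, -12, 0, 0, 0, 0],
    [0, -16, 0, 0, 0, 0],
    [0, -20, 0, 0, 0, 0],
    [0, -24, 0, 0, 0, 0],
    [0, -28, 0, 0, 0, 0],
    [0, -32, 0, 0, 0, 0],
  ],
)

```text
time_s: 5.77
ee_pos: [0.6039, -0.0016, 0.0582]
orientation: [[0.957, -0.29, 0.002], [-0.29, -0.957, -0.002], [0.002, 0.002, -1.0]]
wrist_force: [-0.8, -3.5, 12.4]
finger_gap: 0.008
```

Call:
arm_command(
  targets=[
    [0, -2, 0, 0, 0, 0],
    [0, -4, 0, 0, 0, 0],
    [0, -6, 0, 0, 0, 0],
    [0, -8, 0, 0, 0, 0],
  ],
)

```text
time_s: 6.1
ee_pos: [0.6063, 0.0062, 0.0582]
orientation: [[0.957, -0.29, 0.002], [-0.29, -0.957, -0.002], [0.002, 0.001, -1.0]]
wrist_force: [-0.5, -4.3, 12.9]
finger_gap: 0.008
```

Call:
arm_command(
  targets=[
    [0, -2, 0, 0, 0, 0],
    [0, -4, 0, 0, 0, 0],
    [0, -4, 0, 0, 0, 0],
  ],
)

```text
time_s: 6.35
ee_pos: [0.6077, 0.0107, 0.0582]
orientation: [[0.957, -0.289, 0.003], [-0.289, -0.957, -0.001], [0.003, 0.0, -1.0]]
wrist_force: [-0.4, -2.8, 13.2]
finger_gap: 0.007
```

Call:
arm_command(
  targets=[
    [0, -2, 0, 0, 0, 0],
    [0, -3, 0, 0, 0, 0],
    [0, -3, 0, 0, 0, 0],
  ],
)

```text
time_s: 6.6
ee_pos: [0.608, 0.0116, 0.0582]
orientation: [[0.957, -0.29, 0.001], [-0.29, -0.957, -0.004], [0.002, 0.003, -1.0]]
wrist_force: [-1.2, -4.6, 14.4]
finger_gap: 0.005
```

Call:
arm_command(
  targets=[
    [0, -1, 0, 0, 0, 0],
    [0, -2, 0, 0, 0, 0],
    [0, -2, 0, 0, 0, 0],
  ],
)

```text
time_s: 6.85
ee_pos: [0.608, 0.0117, 0.0581]
orientation: [[0.957, -0.291, -0.0], [-0.291, -0.957, -0.006], [0.002, 0.006, -1.0]]
wrist_force: [-3.2, -7.9, 14.8]
finger_gap: -0.0
```

```bash
python3 - <<'E'
from h import *
M=T();P=np.array([.5742,-.0985,0]);d=M[:3,3]-P;print(M[:3,3],d@U,d@X,robot.observe()['wrist_force'])
cv2.imwrite("pics/s4.png",cv2.resize(robot.camera("scene")[170:300,265:445],None,fx=4,fy=4))
E
```

```text
[0.60804132 0.0117006  0.05809251] 0.11527917751254464 0.0003442788505811367 [-3.15518036 -7.94643447 14.75921147]
```

View pics/s4.png

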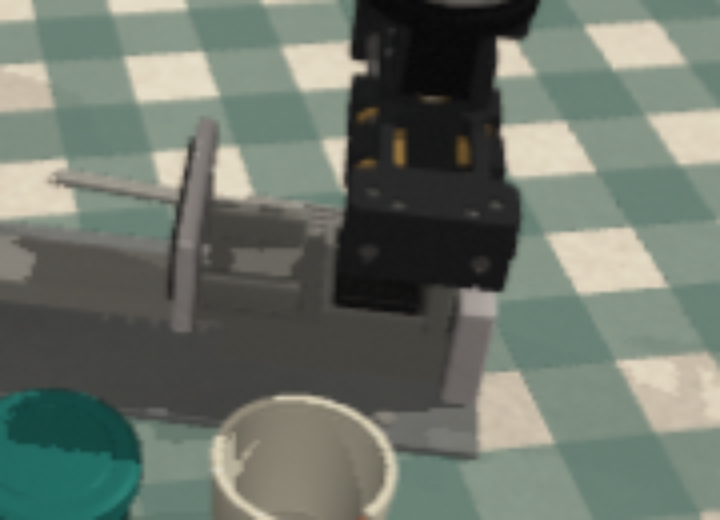

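The TCP stopped while the push force rose, so the jaw looks to be against the stop. I'll push once more to confirm, then lift straight up.

Call:
arm_command(
  targets=[
    [0, -2, 0, 0, 0, 0],
    [0, -2, 0, 0, 0, 0],
  ],
)

```text
time_s: 7.07
ee_pos: [0.6081, 0.0118, 0.058]
orientation: [[0.956, -0.292, -0.002], [-0.292, -0.956, -0.009], [0.001, 0.009, -1.0]]
wrist_force: [-2.6, -9.8, 16.8]
finger_gap: 0.003
```

Call:
arm_command(
  targets=[
    [0, 0, -2, 0, 0, 0],
    [0, 0, -5, 0, 0, 0],
    [0, 0, -9, 0, 0, 0],
    [0, 0, -14, 0, 0, 0],
    [0, 4, -20, 0, 0, 0],
    [0, 7, -30, 0, 0, 0],
    [0, 8, -50, 0, 0, 0],
    [0, 8, -80, 0, 0, 0],
  ],
)

```text
time_s: 7.73
ee_pos: [0.6043, 0.0105, 0.1358]
orientation: [[0.958, -0.288, -0.005], [-0.288, -0.958, 0.0], [-0.005, 0.001, -1.0]]
wrist_force: [0.2, 0.0, 0.9]
finger_gap: 0.006
```

Call:
arm_command(
  targets=[
    [5, 0, -25, 0, 0, 0],
    [-25, 0, -60, 0, 0, 0],
    [-60, 0, -85, 0, 0, 0],
    [-95, 0, -95, 0, 0, 0],
    [-130, 0, -100, 0, 0, 0],
    [-160, 0, -100, 0, 0, 0],
    [-180, 0, -100, 0, 0, 0],
    [-180, 0, -100, 0, 0, 0],
  ],
)

```text
time_s: 8.4
ee_pos: [0.4293, 0.0638, 0.2375]
orientation: [[0.959, -0.284, -0.003], [-0.284, -0.959, -0.0], [-0.003, 0.001, -1.0]]
wrist_force: [0.2, -0.2, 0.0]
finger_gap: 0.006
```

```bash
python3 - <<'E'
from h import *
a=robot.camera("scene");b=robot.camera("top")
cv2.imwrite("pics/s5.png",a);cv2.imwrite("pics/t5.png",b)
cv2.imwrite("pics/s5c.png",cv2.resize(a[150:290,165:405],None,fx=3.33,fy=3.33,interpolation=2))
cv2.imwrite("pics/t5c.png",cv2.resize(b[150:270,180:380],None,fx=4,fy=4,interpolation=2))
E
```

```text
(no output)
```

View pics/s5c.png

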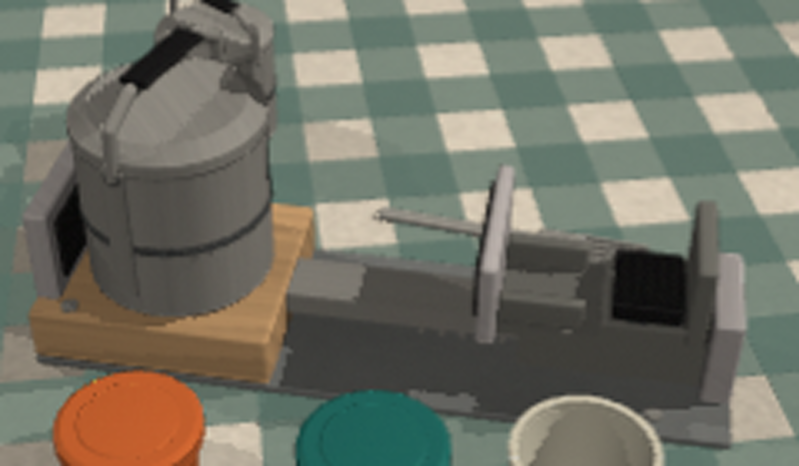

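View pics/t5c.png

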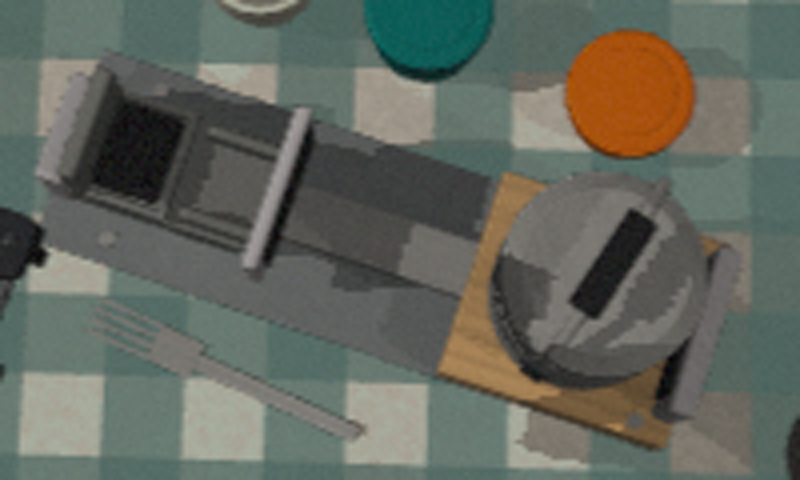

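The jaw's thumb wall now sits against the end stop, and the carrier and tubs are at the same pixels as before. One numeric check before handing in.

```bash
python3 - <<'E'
from h import *
I=robot.camera_info("top")
c=lambda x,y,z:plane(I,(180+x/4-.4,150+y/4-.4),z)
f=np.mean([c(480,170,.099),c(430,330,.099)],0); g=np.mean([c(306,108,.099),c(253,269,.099)],0); print("jaw travel",(g-f)@U)
st=np.mean([c(88,80,.064),c(52,183,.064)],0);print("front to stop",(st-g)@U,"expect",.205-(.160-.097))
for n,k in(("top","t"),("scene","s")):
    a=cv2.imread(f"pics/{n}0.png");b=cv2.imread(f"pics/{k}5.png")
    d=(cv2.absdiff(a,b).max(2)>45).astype(np.uint8); d=cv2.morphologyEx(d,cv2.MORPH_OPEN,np.ones((3,3)))
    kk,l,s,cc=cv2.connectedComponentsWithStats(d); print(n,[tuple(map(int,x)) for x in s[1:] if x[4]>15])
print(robot.observe()['wrist_force'],robot.observe()['time_s'])
E
```

```text
jaw travel 0.10593990271303003
front to stop 0.13308857444387345 expect 0.142
top [(241, 177, 16, 39, 183), (212, 184, 12, 14, 123), (0, 188, 192, 232, 27033), (293, 194, 7, 15, 45), (251, 196, 15, 16, 164), (293, 196, 20, 39, 285), (471, 329, 89, 87, 4239)]
scene [(24, 0, 9, 8, 63), (35, 0, 9, 8, 64), (46, 0, 10, 7, 51), (58, 0, 6, 4, 22), (275, 0, 8, 38, 191), (333, 0, 7, 38, 155), (368, 0, 45, 20, 828), (9, 10, 97, 78, 2154), (362, 21, 47, 90, 2784), (22, 60, 26, 37, 307), (66, 101, 36, 8, 143), (65, 159, 20, 9, 144), (38, 161, 10, 9, 65), (234, 172, 10, 8, 51), (139, 186, 18, 25, 190), (172, 201, 6, 4, 22), (258, 201, 67, 42, 935), (310, 209, 4, 8, 24), (156, 213, 4, 10, 32), (218, 218, 40, 34, 531), (321, 223, 57, 27, 936), (26, 227, 28, 16, 330), (0, 231, 7, 12, 57), (259, 234, 14, 6, 74)]
[1.0753745  0.23816421 0.07720075] 8.5
```

View pics/s5.png

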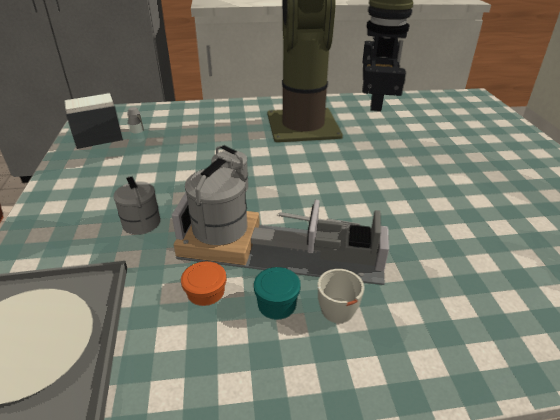

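```bash
python3 - <<'E'
from station import robot
print(robot.sign_off())
E
```

```text
the job is handed in; nothing more can be done
None
```

I pressed the release plate fully down with the shut fingertips (58 mm above the table, about 14 N). Keeping it down, I pushed the jaw back until it stopped moving, then lifted straight up and moved clear. The job was handed in at 8.5 s.

- **End stop:** The fingertips stopped moving while the push force rose from about 4 N to 10 N. The last pictures show the thumb wall right against the end stop.
- **Jaw travel:** The top view gives about 106 mm. I expected about 101 mm from my rough starting estimate.
- **A check that disagreed:** The distance from the jaw's front plate to the end stop came out at 133 mm against an expected 142 mm. I put this down to hand-picked edge pixels, with the stop's top now partly hidden by the wall. I relied on the force reading instead.
- **Release plate:** I did not measure its height after letting go. Nothing is touching it, and the wrist force is back to about zero.
- **Everything else:** By eye, the carrier, boxes, cup and fork look to be where they were. The picture comparison I ran also picked up arm and shadow changes, so it did not confirm that.

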